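Pack the spice rack's empty bay snugly

ROBOT

A 6-joint arm with a two-finger parallel gripper is mounted at the origin on the work surface. World frame = base frame: x ahead of the robot, y to its left, z up, the work surface at z = 0. Lengths are in mm, angles in degrees, forces in N, time in s.
With the tool pointing down it reaches from about 200 to 875 mm from the base axis. Payload 3.4 kg.
Tool frame: the origin (TCP) lies at the very end of the fingers, on their centre line; the grasp point (between the pads) lies 19 mm behind it; z points along the fingers, y is the line along which they close (so a half turn about z gives the same grasp; the last joint's range is limited). The gripper opens to 94 mm and grips with 3 to 60 N. Pads are 16 mm wide; open, the fingers measure 119 mm over their backs; the gripper's body (75 mm by 177 mm) begins 78 mm behind the grasp point.
Start: joints at [-71.562, 15.808, 86.224, -0, 77.962, -6.933], TCP at [246.375, -519.581, 205.493] pointing down, gripper open.
Joint ranges: [-165.64, 165.64], [-43.16, 119.46], [12.63, 154.43], [-67.54, 247.53], [6.08, 155.33], [-154.97, 154.97]. Speed limits (degrees/s): [147.25, 147.25, 180, 180, 180, 180].

INTERFACE

Orientations are given as [roll, pitch, yaw] about the fixed x, y, z axes, in that order (R = Rz(yaw) Ry(pitch) Rx(roll)).
In Python, from workcell import env gives the robot as it stands.
- The arm moves only by the tool servo_tool, never from a script. Its argument "moves" is text: rows parted by semicolons, each of 4 numbers parted by spaces: the shift along the tool's x, y, z in cm, then the turn about the tool's z in rad. A call has 1 to 20 rows; each row is the pose to reach, as a shift and turn from the pose commanded when the call began, along the tool's axes at that moment; what a row does not reach only later rows make up. A row lasts 1/8 s, in which the tool goes at most 62.5 mm and 10.7 degrees, less where a joint would pass 70% of its speed; a pose out of reach is approached as far as the arm can. A call with a gripper value outside its range is refused whole. "jaw" is the opening, from 0 (shut) to 1 (fully open), set as the call begins (left out, the last holds). The fingers move at their own pace and stop on an object; the grip force is fixed at half the most. Time passes only in rows, so rows that repeat a pose let the fingers close. It gives the time, the measured TCP pose, the force, the opening and the grip force at its end, in the units of the state.
- env.get_obs(): the state, without advancing time (a new reading comes with each control period).
- env.grab_frame(name): name is "side" or "top"; returns a dict with "frame" (480x640x3 uint8, red, green, blue), "camera_matrix" (3x3 intrinsics, pixels), "dist_coeffs" ([k1, k2, p1, p2, k3] as OpenCV has them; the pictures are not rectified), "R" (3x3) and "t" (3): a world point X has camera coordinates R X + t. Camera axes: x right, y down, z forward; pixel columns grow to the right and rows downward; lengths in mm; the calibration is good to about 2 mm. A picture is of the moment at which its call begins. There is no depth.
- env.finish_job(): hands the job in; it is judged then, once.
Trained networks look in a picture, given as the dict that the camera call returned (one of the last four; its "shot" number tells which), for a name from the list of things; names that differ only in an ending like _2 or _b are one class to them, and where a whole thing is asked for, a point or a joint stands for the part that bears it (a point fixed in the world has none). Each returns a list of dicts, best first, with "confidence" (0 to 1); they miss things now and then, are a little off and sometimes report something else, mostly with a low value. They report only what shows in the picture. A call takes as long as a camera call.
- env.outline_of(picture, thing): "mask" (480x640 bool, what is visible of it) and "location" ([row, column] in pixels, amid what is visible of it).
The state is a dict: "time_s": time; "qpos": joint angles; "dq": joint speeds; "joint_efforts": joint torques, N m; "ee_pos": TCP position; "ee_rot": TCP orientation; "wrist_force": force on the tool from outside, world axes, zero at the start; "ft_torque": the same for the moment, N m; "width": finger opening in mm; "finger_force": force on a finger pad.
Only numpy, scipy, OpenCV 4.12 (cv2) and the standard library are available. Lean on these libraries where they do the work, as an engineer would, in place of code of your own. Each camera call takes 0.05 s, during which the arm holds its last target. There are 200 camera calls.

TASK

Pick the two bamboo packers that together best fill the empty bay between the spice rack's end cheek and the nearest tin - snug, but without forcing - and stand both of them in it side by side, upright and fully down on the rack's floor. Which two are right depends on which of the two square tins stands next to the bay. Leave the two spare packers, the yellow bowl and the tongs where they are.

Things in the scene. Friction and masses are not known exactly. Their poses are not given: they have to be found in the camera images.
- rack: White rack, fixed. Floor 110 (x) by 262 mm (y), 12 mm above the bar, with 8 mm lips along the long edges, 98 mm apart. Origin: at bar level under the inner face of the upright end cheek (50 mm deep, top at 80 mm), mid-depth; +y points from the tins to the cheek, z up. The bay runs from y = 0 (cheek) to the nearer tin at -y.
- rack_cup (a point): Centre of the rim of the steel measuring cup (62 mm wide, rim 112 mm above the bar) that a clip-on magnetic post holds at the rack's -y end, beyond both tins; part of the rack, fixed.
- tin_narrow: Square steel spice tin, red band, dark round cap, held fast to the rack's floor by its magnetic foot, mid-depth. 60 mm along the rack (its y), 50 mm deep (its x), 91 mm tall with cap. Origin: centre of its underside. Stands beside the bay (112 mm from the cheek's inner face to its origin; the bay is then 82 mm wide) or second in the row (190 mm); the other tin takes the other place.
- tin_wide: Square steel spice tin, blue band, dark round cap, held fast to the rack's floor by its magnetic foot, mid-depth. 76 mm along the rack (its y), 50 mm deep (its x), 91 mm tall with cap. Origin: centre of its underside. Stands beside the bay (112 mm from the cheek's inner face to its origin; the bay is then 74 mm wide) or second in the row (190 mm); the other tin takes the other place.
- packer_green: Loose bamboo packing block with a green stripe on its top, 22 mm thick (its y) by 64 mm wide (its x) by 80 mm tall (its z), the two lower 64 mm edges bevelled 4 mm, standing upright on the bar; symmetric under a half turn. Origin: centre of its underside. Mass 0.05 to 0.3 kg.
- packer_orange: Loose bamboo packing block with an orange stripe on its top, 30 mm thick (its y) by 64 mm wide (its x) by 80 mm tall (its z), the two lower 64 mm edges bevelled 4 mm, standing upright on the bar; symmetric under a half turn. Origin: centre of its underside. Mass 0.05 to 0.3 kg.
- packer_black: Loose bamboo packing block with a black stripe on its top, 40 mm thick (its y) by 64 mm wide (its x) by 80 mm tall (its z), the two lower 64 mm edges bevelled 4 mm, standing upright on the bar; symmetric under a half turn. Origin: centre of its underside. Mass 0.05 to 0.3 kg.
- packer_white: Loose bamboo packing block with a white stripe on its top, 56 mm thick (its y) by 64 mm wide (its x) by 80 mm tall (its z), the two lower 64 mm edges bevelled 4 mm, standing upright on the bar; symmetric under a half turn. Origin: centre of its underside. Mass 0.05 to 0.3 kg.
- bowl: Yellow plastic mixing bowl, 210 mm across, 85 mm high, to be left alone. Origin: centre of its underside.
- tongs: Bamboo tongs lying flat, 200 mm long (x) by about 60 mm wide, to be left alone. Origin: middle, at bar level.

How it is judged:
By the outcome, as a careful person would: the job done as asked, in the order asked, and still so for the second after the job is handed in, with the robot touching nothing.
It also fails if it takes over 61 s, if anything falls off the work surface, if the arm or the gripper's body presses on something with over 40 N, if the wrist force passes 120 N, or if a joint passes its speed limit or range.

## Working session

There is one attempt and no reset: what is moved stays moved. The work goes in short steps, Python scripts to look and compute and a tool call to move; the robot and the scene stay as the last step left them, time stands still between calls to the robot, and variables do not carry over. Pictures are saved under pics/ and viewed, at most 10 in all, crops included, and the job is handed in when it is done.

Besides the shell and the picture viewer there is one more tool, called after ">>>" in YAML: its name, and indented under it one key for each argument. servo_tool: Moves the arm, as the interface text tells. Its arguments: {"type":"object","properties":{"moves":{"type":"string"},"jaw":{"type":"number"}},"required":["moves"]}

```bash
mkdir -p pics; ls; cat > h.py <<'E'
import numpy as np, cv2, pickle
from workcell import env
def save(p,n): cv2.imwrite(f'pics/{n}.png',p['frame'][:,:,::-1])
def ray(p,uv):
    q=cv2.undistortPoints(np.array(uv,float).reshape(-1,1,2),np.array(p['camera_matrix'],float),np.array(p['dist_coeffs'],float)).reshape(-1,2)
    R=np.array(p['R']);t=np.array(p['t'])
    d=np.c_[q,np.ones(len(q))]@R
    return -R.T@t,d
def atz(p,uv,z):
    c,d=ray(p,uv); return c+d*((z-c[2])/d[:,2])[:,None]
def proj(p,X):
    return cv2.projectPoints(np.array(X,float).reshape(-1,3),cv2.Rodrigues(np.array(p['R'],float))[0],np.array(p['t'],float),np.array(p['camera_matrix'],float),np.array(p['dist_coeffs'],float))[0].reshape(-1,2)
E
python3 - <<'E'
from h import *
P={n:env.grab_frame(n) for n in('top','side')}
M={}
for n,p in P.items():
    save(p,n+'0'); print(n,(-np.array(p['R']).T@p['t']).round())
    for th in ['rack','rack_cup','tin_narrow','tin_wide','packer_green','packer_orange','packer_black','packer_white','bowl','tongs']:
        try: r=env.outline_of(p,th)
        except Exception as e: print(th,e);continue
        M[n,th]=r
        print(th,[(round(o['confidence'],2),np.round(o['location']).tolist(),int(o['mask'].sum())) for o in r[:3]])
pickle.dump((P,M),open('s0.pkl','wb'))
print(env.get_obs())
E
```

```text
pics
top [ 421.   29. 1079.]
rack [(0.8, [223.0, 350.0], 4517)]
rack_cup [(0.7, [223.0, 350.0], 4622)]
tin_narrow [(0.6, [219.0, 334.0], 774)]
tin_wide [(0.87, [214.0, 371.0], 1019)]
packer_green [(0.65, [304.0, 440.0], 568), (0.5, [221.0, 352.0], 4744)]
packer_orange [(0.62, [310.0, 320.0], 450)]
packer_black [(0.92, [307.0, 373.0], 622)]
packer_white [(0.93, [303.0, 250.0], 919), (0.5, [217.0, 350.0], 4626)]
bowl []
tongs [(0.84, [333.0, 533.0], 1323), (0.27, [217.0, 334.0], 788)]
side [ 299. 1030.  722.]
rack [(0.86, [274.0, 296.0], 2657), (0.17, [398.0, 289.0], 10477)]
rack_cup [(0.83, [276.0, 297.0], 2624)]
tin_narrow [(0.73, [256.0, 295.0], 926)]
tin_wide [(0.78, [230.0, 302.0], 410)]
packer_green [(0.91, [222.0, 385.0], 517)]
packer_orange [(0.89, [271.0, 373.0], 1000), (0.74, [252.0, 292.0], 867), (0.63, [275.0, 297.0], 2693)]
packer_black [(0.71, [247.0, 385.0], 836)]
packer_white [(0.81, [315.0, 353.0], 1665)]
bowl [(0.75, [397.0, 287.0], 10365)]
tongs [(0.58, [205.0, 409.0], 469), (0.38, [274.0, 373.0], 1036)]
{'time_s': 1.1, 'qpos': array([-7.15637259e+01,  1.58079337e+01,  8.62248471e+01,  7.77169424e-04,
        7.79600473e+01, -6.93193539e+00]), 'dq': array([0.02202118, 0.01837508, 0.0388792 , 0.10413369, 0.06232453,
       0.04061366]), 'joint_efforts': array([ 1.84853227e-03, -4.04476762e+01, -2.37503904e+01,  7.00049638e-02,
        2.47433694e-02,  3.25172230e-06]), 'ee_pos': array([ 246.3721985 , -519.59639747,  205.48974697]), 'ee_rot': array([1.79992789e+02, 1.11036346e-04, 2.53680474e+01]), 'wrist_force': array([-1.11909869, -0.96418352,  0.09764344]), 'ft_torque': array([ 0.00849645, -0.02237185,  0.05179326]), 'finger_force': 0.0, 'width': 93.87606976452656}
```

View pics/top0.png

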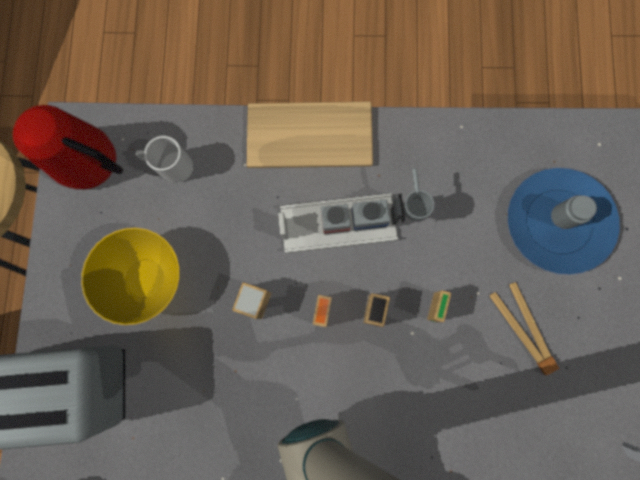

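View pics/side0.png

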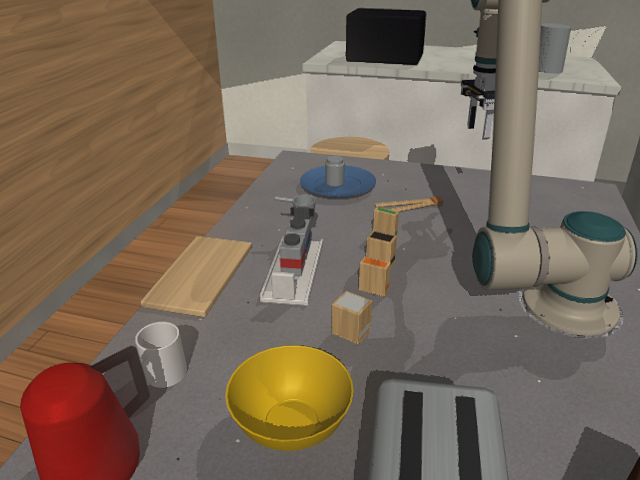

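```bash
cat >> h.py <<'E'
from scipy.optimize import minimize
def box(x,y,yaw,z,dx,dy,dz):
    X=np.array([[a*dx/2,b*dy/2,c*dz] for a in(-1,1) for b in(-1,1) for c in(0,1)])
    c,s=np.cos(np.radians(yaw)),np.sin(np.radians(yaw))
    return X@np.array([[c,s,0],[-s,c,0],[0,0,1]])+[x,y,z]
S=4
def up(m): return cv2.resize(m.astype(np.float32),None,fx=S,fy=S,interpolation=cv2.INTER_LINEAR)
def hullmask(p,X):
    h=cv2.convexHull(((proj(p,X)+.5)*S*16).astype(np.int32)); m=np.zeros((480*S,640*S),np.uint8)
    cv2.fillConvexPoly(m,h,1,shift=4); return m
def fitbox(views,g,dim):  # views: [(p,mask)]; g: x,y,yaw,z
    U=[(p,up(m)>.5) for p,m in views]
    def f(v):
        e=0
        for p,m in U:
            h=hullmask(p,box(*v,*dim))>0; e+=1-(h&m).sum()/(h|m).sum()
        return e
    return minimize(f,g,method='Nelder-Mead',options=dict(initial_simplex=np.array([g]+[np.array(g)+d for d in np.diag([12,12,12,8])]),xatol=.1,fatol=1e-4))
E
python3 - <<'E'
from h import *
P,M=pickle.load(open('s0.pkl','rb'))
for n,w in [('green',22),('orange',30),('black',40),('white',56)]:
    k='packer_'+n; l=M['top',k][0]['location']
    g=atz(P['top'],[l[1],l[0]],60)[0]
    r=fitbox([(P[v],M[v,k][0]['mask']) for v in('top','side')],[g[0],g[1],-5,0],(64,w,80))
    print(n,r.x.round(1),round(r.fun,3))
for v,(a,b,c,d),nm in [('top',(180,265,270,445),'c1'),('side',(185,315,250,410),'c2')]:
    f=P[v]['frame'][a:b,c:d,::-1]; k=4.5
    f=cv2.resize(f,None,fx=k,fy=k,interpolation=cv2.INTER_CUBIC)
    if v=='top':
      for th,col in (('rack',(0,255,0)),('tin_narrow',(0,0,255)),('tin_wide',(255,0,0))):
        m=cv2.resize(M[v,th][0]['mask'][a:b,c:d].astype(np.uint8),None,fx=k,fy=k)
        cv2.drawContours(f,cv2.findContours(m,0,2)[0],-1,col,1)
    cv2.imwrite(f'pics/{nm}.png',f)
E
```

```text
green [ 464.3 -193.9  -14.7    5.7] 0.375
orange [ 4.49e+02  5.87e+01 -9.50e+00  1.00e-01] 0.155
black [453.1 -58.1 -11.4   0.8] 0.311
white [467.1 213.1 -19.   -0.9] 0.155
```

View pics/c1.png

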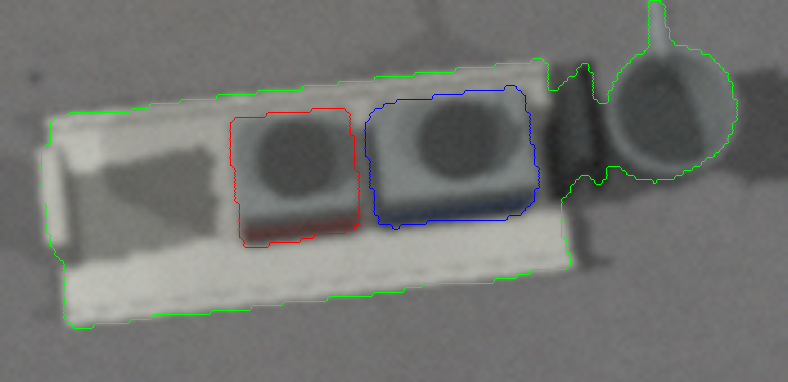

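View pics/c2.png

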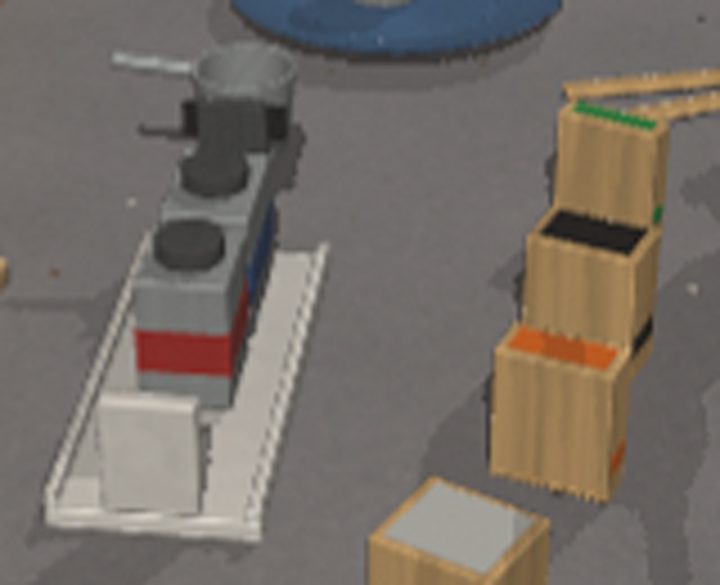

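```bash
cat > rk.py <<'E'
from h import *
from scipy.optimize import least_squares
P,M=pickle.load(open('s0.pkl','rb'))
def rackpts(ye,tc,h):
    T=[((52,117),(55,ye,20)),((546,60),(55,ye-262,20)),((70,328),(-55,ye,0)),((573,265),(-55,ye-262,0)),
    ((42,147),(25,tc,80)),((50,245),(-25,tc,80)),((60,147),(25,0,80)),((68,243),(-25,0,80)),
    ((243,245),(-25,-82,12)),((357,230),(-25,-142,12)),((231,117),(25,-82,h)),((352,107),(25,-142,h)),
    ((297,160),(0,-112,103)),((465,138),(0,-190,103)),((397,228),(-25,-152,12))]
    D=[((100,395),(25,tc,80)),((200,405),(-25,tc,80)),((105,503),(25,tc,12)),((195,513),(-25,tc,12)),
    ((48,523),(55,ye,0)),((258,540),(-55,ye,0)),((138,278),(25,-82,h)),((230,293),(-25,-82,h)),((230,405),(-25,-82,12)),
    ((190,235),(0,-112,103)),((215,170),(0,-190,103))]
    return T,D
def world(v,X):
    c,s=np.cos(v[2]),np.sin(v[2]); X=np.array(X,float)
    return X@np.array([[c,s,0],[-s,c,0],[0,0,1]])+[v[0],v[1],v[6] if len(v)>6 else 0]
def res(v,use):
    T,D=rackpts(*v[3:6]); r=[]
    for n,L,o in (('top',T,(270,180)),('side',D,(250,185))):
        if n in use:
            uv=(np.array([a for a,_ in L])+.5)/4.5-.5+o
            r.append(proj(P[n],world(v,[b for _,b in L]))-uv)
    return np.concatenate(r)
if __name__=='__main__':
    for use in (('top',),('side',),('top','side')):
        f=least_squares(lambda v:res(v,use).ravel(),[590,140,-.1,8,8,85,0][:6 if len(use)==1 else 7],loss='soft_l1')
        print(use,f.x.round(2),np.degrees(f.x[2]).round(2),'\n',res(f.x,use).round(1).tolist())
    for n,w,g in [('green',22,(464,-194,-10,0)),('white',56,(467,213,-19,0)),('orange',30,(449,59,-9,0))]:
        for vs in (('top',),('side',),('top','side')):
            r=fitbox([(P[v],M[v,'packer_'+n][0]['mask']) for v in vs],g,(64,w,80)); print(n,vs,r.x.round(1),round(r.fun,3))
E
python3 rk.py
```

```text
('top',) [6.3727e+02 1.4333e+02 1.4000e-01 1.2090e+01 1.0720e+01 8.6030e+01] 7.97 
 [[-1.3, -0.1], [0.5, -0.8], [0.4, 0.6], [0.1, 1.3], [-0.3, -0.4], [0.2, 0.0], [0.6, -1.0], [1.1, -0.1], [0.4, 0.8], [0.7, 1.1], [-0.4, 0.6], [-0.0, -0.5], [-0.0, -1.3], [-1.1, -0.8], [-3.9, 1.0]]
('side',) [6.3418e+02 1.4647e+02 1.3000e-01 8.4200e+00 6.0200e+00 8.9420e+01] 7.17 
 [[-0.9, -0.2], [-0.6, -0.8], [-0.1, 0.6], [1.7, 0.1], [-0.2, 0.0], [0.9, 0.1], [-1.2, 1.0], [-0.3, -0.9], [0.7, 1.8], [0.1, -0.3], [0.5, -1.8]]
('top', 'side') [ 6.3609e+02  1.4318e+02  1.4000e-01  1.1970e+01  1.0140e+01  8.7730e+01
 -7.0000e-02] 7.9 
 [[-1.2, 0.4], [0.6, -0.1], [0.5, 1.1], [0.2, 1.9], [0.0, 0.1], [0.5, 0.5], [0.6, -0.5], [1.2, 0.4], [0.4, 1.4], [0.8, 1.6], [-0.4, 0.9], [0.1, -0.1], [0.0, -0.7], [-1.1, -0.1], [-3.9, 1.6], [-1.6, -0.0], [-1.2, -0.8], [-0.8, 0.9], [1.1, 0.2], [-0.9, 0.2], [0.3, -0.1], [-1.9, 0.9], [-1.1, -1.2], [-0.1, 0.9], [-0.9, -1.1], [-0.8, -2.5]]
green ('top',) [ 464.6 -194.2  -14.8    4.9] 0.05
green ('side',) [ 472.3 -267.6  -10.3  -21.1] 0.264
green ('top', 'side') [ 464.3 -193.8  -14.7    6.3] 0.375
white ('top',) [469.3 217.8 -18.7 -22.1] 0.054
white ('side',) [465.2 213.4 -13.2   1.3] 0.065
white ('top', 'side') [467.1 212.9 -18.8  -0.7] 0.157
orange ('top',) [449.3  58.7  -9.5   2.3] 0.055
orange ('side',) [454.8  15.9 -14.5 -27.9] 0.043
orange ('top', 'side') [449.1  58.4  -9.2   0. ] 0.154
```

```bash
cat >> h.py <<'E'
def go(x,y,z,yaw):
    o=env.get_obs(); a=np.radians(o['ee_rot'][2]); d=np.array([x,y,z])-o['ee_pos']
    t=-((yaw-o['ee_rot'][2]+180)%360-180)
    print('cm',round((d[0]*np.cos(a)+d[1]*np.sin(a))/10,2),round((d[0]*np.sin(a)-d[1]*np.cos(a))/10,2),round(-d[2]/10,2),'rad',round(np.radians(t),3),'at',o['ee_pos'].round(1),o['ee_rot'].round(1),o['time_s'])
E
python3 - <<'E'
from rk import *
for yaw in (-19,71):
  for vs in (('top',),('top','side')):
    U=[(P[v],up(M[v,'packer_white'][0]['mask'])>.5) for v in vs]
    def f(q):
        return sum(1-((h:=hullmask(p,box(*q,0,64,56,80))>0)&m).sum()/(h|m).sum() for p,m in U)
    g=[467,213,yaw]
    r=minimize(f,g,method='Nelder-Mead',options=dict(initial_simplex=[g]+[list(np.array(g)+d) for d in np.diag([8,8,8])],xatol=.1,fatol=1e-4))
    print(yaw,vs,r.x.round(1),round(r.fun,4))
go(467,213,150,71.2)
E
```

```text
-19 ('top',) [467.6 213.4 -19. ] 0.0684
-19 ('top', 'side') [467.  213.2 -19.1] 0.1546
71 ('top',) [466.9 210.9  75.8] 0.2204
71 ('top', 'side') [465.4 211.5  70.4] 0.3385
cm 51.32 -56.74 5.55 rad -0.8 at [ 246.4 -519.6  205.5] [180.    0.   25.4] 1.1
```

>>> servo_tool:
  moves: "51.32 -56.74 3 -0.8;51.32 -56.74 3 -0.8;51.32 -56.74 3 -0.8;51.32 -56.74 3 -0.8;51.32 -56.74 3 -0.8;51.32 -56.74 3 -0.8;51.32 -56.74 3 -0.8;51.32 -56.74 3 -0.8;51.32 -56.74 3 -0.8;51.32 -56.74 5.5 -0.8;51.32 -56.74 5.5 -0.8;51.32 -56.74 5.5 -0.8;51.32 -56.74 5.5 -0.8;51.32 -56.74 5.5 -0.8;51.32 -56.74 5.5 -0.8;51.32 -56.74 5.5 -0.8;51.32 -56.74 5.5 -0.8;51.32 -56.74 5.5 -0.8"
  jaw: 1

```text
time_s: 3.35
ee_pos: [467.0, 212.4, 150.7]
ee_rot: [180.0, -0.0, 71.1]
wrist_force: [-0.9, -0.6, 0.1]
width: 94.2
finger_force: 0.0
```

```bash
python3 - <<'E'
from h import *
p=env.grab_frame('side'); f=p['frame'][200:400,270:450,::-1]
cv2.imwrite('pics/w1.png',cv2.resize(f,None,fx=3,fy=3,interpolation=cv2.INTER_CUBIC))
go(467,213,40,71.2)
o=env.get_obs();print(o['wrist_force'],o['qpos'].round(1),proj(p,[o['ee_pos']]))
E
```

```text
cm 0.04 -0.02 11.06 rad -0.001 at [467.  212.5 150.6] [180.   -0.   71.2] 3.4
[-0.21737712  0.01361172 -0.58913654] [16.7 12.7 98.7 -0.  68.5 35.5] [[351.63644061 272.04043224]]
```

View pics/w1.png

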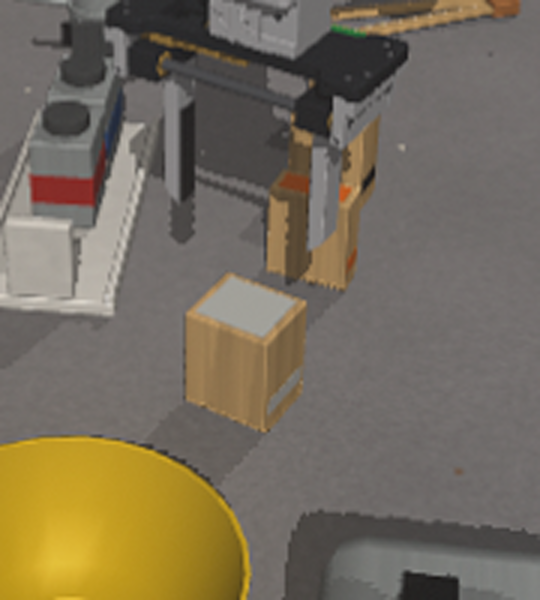

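>>> servo_tool:
  moves: "0 0 5 0;0 0 9 0;0 0 11 0;0 0 11 0;0 0 11 0"

```text
time_s: 4.03
ee_pos: [467.8, 213.2, 41.2]
ee_rot: [179.9, -0.0, 71.2]
wrist_force: [0.5, -0.5, 1.1]
width: 93.6
finger_force: 0.0
```

>>> servo_tool:
  moves: "0 0 0 0;0 0 0 0;0 0 0 0;0 0 0 0;0 0 0 0;0 0 0 0"
  jaw: 0.4

```text
time_s: 4.78
ee_pos: [467.1, 213.0, 40.8]
ee_rot: [180.0, -0.0, 71.2]
wrist_force: [-0.8, 0.0, 5.1]
width: 63.9
finger_force: 30.0
```

>>> servo_tool:
  moves: "0 0 -4 0;0 0 -9 0;0 0 -12 0;0 0 -12 0"

```text
time_s: 5.28
ee_pos: [468.4, 213.4, 161.9]
ee_rot: [179.8, -0.1, 71.2]
wrist_force: [0.2, -0.5, -3.0]
width: 64.0
finger_force: 30.0
```

```bash
python3 - <<'E'
from h import *
go(640.5,110.6,160,97.9)
E
```

```text
cm -4.19 19.61 0.19 rad -0.466 at [468.4 213.4 161.9] [ 1.798e+02 -1.000e-01  7.120e+01] 5.275
```

>>> servo_tool:
  moves: "-1.5 6 0 -0.15;-3 12 0 -0.3;-4.2 17 0 -0.466;-4.2 19.6 0 -0.466;-4.2 19.6 0 -0.466;-4.2 19.6 0 -0.466;-4.2 19.6 0 -0.466"

```text
time_s: 6.15
ee_pos: [637.4, 110.9, 160.0]
ee_rot: [-179.9, -0.0, 98.0]
wrist_force: [-0.9, -0.7, -0.8]
width: 64.3
finger_force: 30.0
```

```bash
python3 - <<'E'
from h import *
go(640.5,110.6,100,97.9); o=env.get_obs(); print(o['wrist_force'],o['qpos'].round(1))
F=[]
for n,(a,b,c,d) in (('top',(160,280,260,440)),('side',(150,330,230,390))):
    p=env.grab_frame(n); f=p['frame'][a:b,c:d,::-1]; F.append(cv2.resize(f,(400,int(400*(b-a)/(d-c))),interpolation=cv2.INTER_CUBIC))
H=max(f.shape[0] for f in F); cv2.imwrite('pics/w2.png',np.hstack([cv2.copyMakeBorder(f,0,H-f.shape[0],0,0,0) for f in F]))
E
```

```text
cm -0.07 0.31 6.0 rad 0.001 at [637.4 110.9 160. ] [-179.9   -0.    98. ] 6.15
[-0.86932423 -0.71483869 -0.78463564] [ 3.7 23.5 81.   0.  75.6 -4.3]
```

View pics/w2.png

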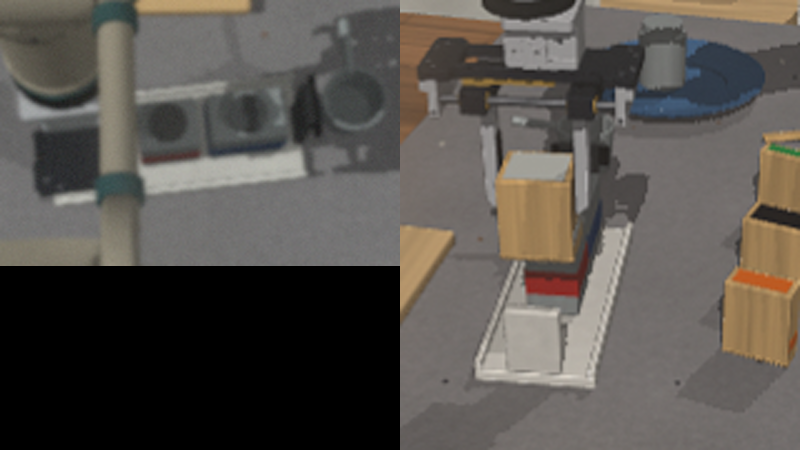

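>>> servo_tool:
  moves: "0 0 3 0;0 0 6 0;0 0 8 0;0 0 9 0;0 0 9.8 0;0 0 9.8 0;0 0 9.8 0"

```text
time_s: 7.12
ee_pos: [639.6, 110.1, 63.3]
ee_rot: [179.9, 0.0, 97.9]
wrist_force: [-0.2, 0.2, -2.2]
width: 63.8
finger_force: 30.0
```

>>> servo_tool:
  moves: "0.15 0 0 0;0.3 0 0 0;0.4 0 0 0;0.4 0 0 0"

```text
time_s: 7.62
ee_pos: [638.4, 114.2, 62.5]
ee_rot: [180.0, 0.0, 97.9]
wrist_force: [0.1, 0.8, -1.5]
width: 64.0
finger_force: 30.0
```

>>> servo_tool:
  moves: "0.1 0 0 0;0.1 0 0 0"

```text
time_s: 7.88
ee_pos: [638.3, 115.1, 62.4]
ee_rot: [-180.0, 0.0, 97.9]
wrist_force: [-0.4, 0.2, -2.7]
width: 64.2
finger_force: 30.0
```

>>> servo_tool:
  moves: "0.1 0 0 0;0.1 0 0 0"

```text
time_s: 8.12
ee_pos: [638.2, 115.9, 62.4]
ee_rot: [180.0, 0.0, 97.9]
wrist_force: [-0.1, 0.1, -2.6]
width: 64.0
finger_force: 29.9
```

>>> servo_tool:
  moves: "0.1 0 0 0;0.1 0 0 0"

```text
time_s: 8.38
ee_pos: [638.2, 116.0, 62.5]
ee_rot: [-180.0, 0.1, 97.9]
wrist_force: [-0.6, -4.3, -1.9]
width: 64.1
finger_force: 29.9
```

>>> servo_tool:
  moves: "0.1 0 0 0;0.1 0 0 0"

```text
time_s: 8.62
ee_pos: [638.1, 116.0, 62.5]
ee_rot: [-180.0, 0.2, 97.9]
wrist_force: [0.9, -7.9, -1.3]
width: 63.6
finger_force: 29.9
```

>>> servo_tool:
  moves: "0.1 0 0 0;0.1 0 0 0"

```text
time_s: 8.88
ee_pos: [638.1, 116.0, 62.6]
ee_rot: [-180.0, 0.3, 97.9]
wrist_force: [1.1, -9.3, -2.1]
width: 64.1
finger_force: 29.9
```

>>> servo_tool:
  moves: "-0.2 0 0.4 0;-0.2 0 0.7 0;-0.2 0 0.9 0;-0.2 0 0.9 0"

```text
time_s: 9.38
ee_pos: [638.9, 116.1, 53.7]
ee_rot: [179.9, 0.1, 97.9]
wrist_force: [1.5, -6.1, -0.7]
width: 63.7
finger_force: 29.9
```

>>> servo_tool:
  moves: "0 0 0.1 0;0 0 0.15 0;0 0 0.15 0"

```text
time_s: 9.75
ee_pos: [639.0, 116.1, 52.9]
ee_rot: [179.9, 0.1, 97.9]
wrist_force: [1.4, -5.3, 3.0]
width: 63.7
finger_force: 29.9
```

>>> servo_tool:
  moves: "0 0 0 0;0 0 0 0;0 0 0 0;0 0 0 0;0 0 -5 0;0 0 -11 0;0 0 -11 0"
  jaw: 1

```text
time_s: 10.62
ee_pos: [641.6, 117.6, 167.8]
ee_rot: [179.3, 0.0, 97.9]
wrist_force: [0.1, -1.1, -0.2]
width: 94.0
finger_force: 0.0
```

```bash
python3 - <<'E'
from rk import *
p=P['top']; m=up(M['top','packer_green'][0]['mask'])>.5
def f(q):
    h=hullmask(p,box(*q,0,64,22,80))>0; return 1-(h&m).sum()/(h|m).sum()
g=[464,-194,-14]
r=minimize(f,g,method='Nelder-Mead',options=dict(initial_simplex=[g]+[list(np.array(g)+d) for d in np.diag([8,8,8])],xatol=.1,fatol=1e-4))
print(r.x.round(1),r.fun)
print('side stripe corners px pred', [((proj(P['side'],box(*r.x,0,64,22,80))-[250,185])*4.5).round()[[3,7]].tolist()],'seen (655,125),(560,103)')
go(*r.x[:2],150,90+r.x[2])
E
```

```text
[ 464.9 -195.3  -14.6] 0.048875013456776806
side stripe corners px pred [[[650.0, 132.0], [550.0, 107.0]]] seen (655,125),(560,103)
cm -28.55 -21.82 1.78 rad 0.393 at [641.6 117.6 167.8] [179.3   0.   97.9] 10.625
```

>>> servo_tool:
  moves: "-28.67 -21.8 0 0.393;-28.67 -21.8 0 0.393;-28.67 -21.8 0 0.393;-28.67 -21.8 0 0.393;-28.67 -21.8 0 0.393;-28.67 -21.8 1.8 0.393;-28.67 -21.8 1.8 0.393;-28.67 -21.8 1.8 0.393;-28.67 -21.8 1.8 0.393;-28.67 -21.8 1.8 0.393"

```text
time_s: 11.88
ee_pos: [462.3, -196.0, 144.2]
ee_rot: [180.0, -0.0, 75.5]
wrist_force: [0.6, -0.6, -0.0]
width: 93.7
finger_force: 0.0
```

```bash
python3 - <<'E'
from h import *
go(464.9,-196.5,41,75.4)
F=[]
for n,(a,b,c,d) in (('top',(180,270,270,440)),('side',(160,330,270,430))):
    p=env.grab_frame(n); f=p['frame'][a:b,c:d,::-1]; F.append(cv2.resize(f,(400,int(400*(b-a)/(d-c))),interpolation=cv2.INTER_CUBIC))
    if n=='side': 
        o=env.get_obs(); print((proj(p,[o['ee_pos']*[1,1,0]+[0,0,80]])-[c,a])*2.5)
        m=env.outline_of(p,'packer_green'); print([(r['confidence'],r['location']) for r in m])
H=max(f.shape[0] for f in F); cv2.imwrite('pics/w3.png',np.hstack([cv2.copyMakeBorder(f,0,H-f.shape[0],0,0,0) for f in F]))
E
```

```text
cm 0.01 0.26 10.32 rad 0.002 at [ 462.3 -196.   144.2] [180.   -0.   75.5] 11.875
[[289.84312304 124.59333745]]
[(0.59, [223.4, 384.8])]
```

View pics/w3.png

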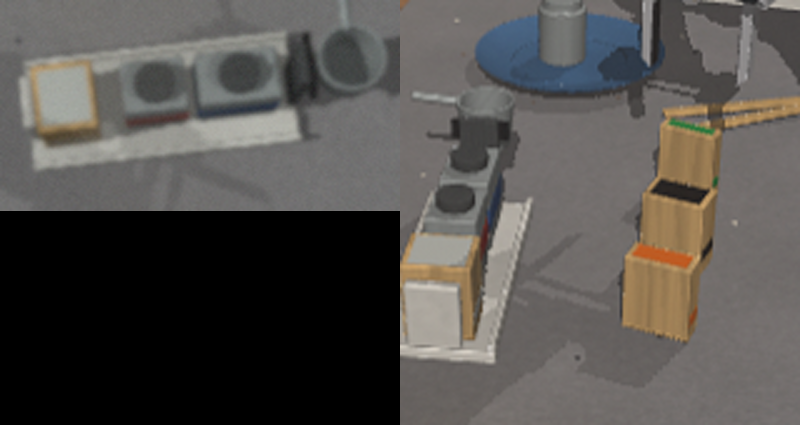

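>>> servo_tool:
  moves: "0 0.25 5 0;0 0.25 9 0;0 0.25 10.3 0;0 0.25 10.3 0;0 0.25 10.3 0"

```text
time_s: 12.65
ee_pos: [465.3, -198.3, 42.4]
ee_rot: [179.8, 0.1, 75.4]
wrist_force: [-0.6, 0.2, -0.1]
width: 94.2
finger_force: 0.0
```

>>> servo_tool:
  moves: "0 0 0 0;0 0 0 0;0 0 0 0;0 0 0 0;0 0 0 0;0 0 0 0"
  jaw: 0.4

```text
time_s: 13.4
ee_pos: [464.0, -197.7, 41.3]
ee_rot: [180.0, 0.0, 75.4]
wrist_force: [-0.5, 0.1, 5.6]
width: 64.0
finger_force: 30.0
```

>>> servo_tool:
  moves: "0 0 -4 0;0 0 -9 0;0 0 -12.5 0;0 0 -12.5 0"

```text
time_s: 13.9
ee_pos: [465.7, -198.5, 168.1]
ee_rot: [179.7, 0.1, 75.4]
wrist_force: [0.3, 0.1, -1.6]
width: 63.7
finger_force: 30.0
```

```bash
python3 - <<'E'
from h import *
a=np.radians(7.9); yr=-68
# white's true contact: centre yr=-28 at (639,116)
x,y=639-np.sin(a)*(yr+28),116.0+np.cos(a)*(yr+28); print(x,y)
go(x,y,165,97.9)
E
```

```text
644.4977818414859 76.37962147046764
cm 31.11 10.37 0.31 rad -0.393 at [ 465.7 -198.5  168.1] [1.797e+02 1.000e-01 7.540e+01] 13.9
```

>>> servo_tool:
  moves: "6 2 0 -0.1;12 4 0 -0.25;18 6 0 -0.393;24 8 0 -0.393;29 9.7 0 -0.393;31 10.4 0 -0.393;31 10.4 0 -0.393;31 10.4 0 -0.393;31 10.4 0 -0.393;31 10.4 0 -0.393"

```text
time_s: 15.15
ee_pos: [642.4, 74.9, 166.4]
ee_rot: [180.0, 0.0, 97.8]
wrist_force: [-0.2, 0.7, -0.5]
width: 63.6
finger_force: 30.0
```

```bash
python3 - <<'E'
from h import *
go(644.6,75.4,100,97.9)
p=env.grab_frame('side'); o=env.get_obs(); r=env.outline_of(p,'packer_green'); print([(q['confidence'],q['location']) for q in r])
a,b,c,d=150,300,240,360; f=p['frame'][a:b,c:d,::-1].copy()
f=cv2.resize(f,None,fx=4,fy=4,interpolation=cv2.INTER_CUBIC)
X=box(*o['ee_pos'][:2],7.9,o['ee_pos'][2]-41.3,64,22,80)
for u in (proj(p,X)-[c-.5,a-.5])*4: cv2.circle(f,tuple(int(i) for i in u),2,(0,0,255),-1)
cv2.imwrite('pics/w4.png',f)
E
```

```text
cm 0.02 0.22 6.64 rad -0.002 at [642.4  74.9 166.4] [180.    0.   97.8] 15.15
[(0.95, [223.7, 288.4])]
```

View pics/w4.png

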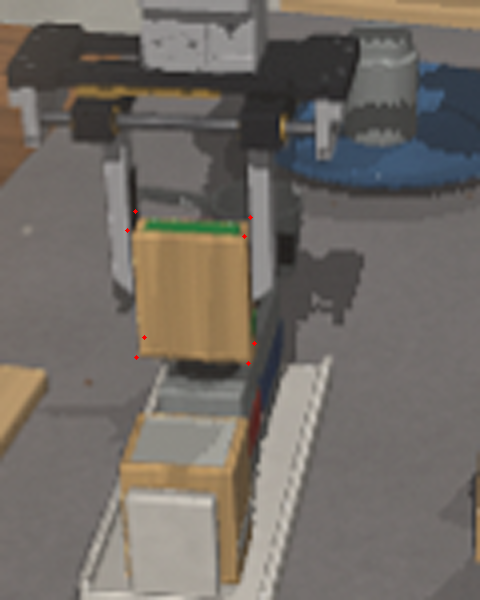

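>>> servo_tool:
  moves: "0.05 0 1.5 0;0.05 0 2.6 0;0.05 0 2.6 0;0.05 0 2.6 0"

```text
time_s: 15.75
ee_pos: [642.8, 76.7, 139.8]
ee_rot: [-180.0, 0.0, 97.9]
wrist_force: [1.2, -0.2, -1.1]
width: 64.0
finger_force: 30.0
```

>>> servo_tool:
  moves: "0 0 0.4 0;0 0 0.8 0;0 0 1.1 0;0 0 1.1 0"

```text
time_s: 16.25
ee_pos: [643.0, 75.9, 129.3]
ee_rot: [180.0, 0.1, 97.9]
wrist_force: [0.2, -2.5, 1.9]
width: 64.0
finger_force: 30.0
```

>>> servo_tool:
  moves: "-0.1 0 0 0;-0.1 0 0 0;-0.1 0 0.5 0;-0.1 0 0.8 0;-0.1 0 0.8 0"

```text
time_s: 16.88
ee_pos: [643.5, 74.4, 127.2]
ee_rot: [179.7, 0.2, 97.9]
wrist_force: [-5.8, -4.3, 26.6]
width: 63.7
finger_force: 30.0
```

>>> servo_tool:
  moves: "0 0 -0.6 0;0 0 -1.2 0;0 0 -1.2 0"

```text
time_s: 17.25
ee_pos: [642.9, 76.0, 132.6]
ee_rot: [-180.0, -0.0, 97.9]
wrist_force: [-0.1, -0.3, -1.8]
width: 63.6
finger_force: 30.0
```

```bash
python3 - <<'E'
from h import *
o=env.get_obs(); print(o['ee_pos'],o['ee_rot'],o['wrist_force'],o['ft_torque'])
T=[]
for n,(a,b,c,d),k in (('side',(170,310,250,350),4),('top',(190,260,270,370),4)):
    p=env.grab_frame(n); f=cv2.resize(p['frame'][a:b,c:d,::-1],None,fx=k,fy=k,interpolation=cv2.INTER_CUBIC)
    X=box(*o['ee_pos'][:2],7.9,o['ee_pos'][2]-41.3,64,22,80)
    for u in (proj(p,X)-[c-.5,a-.5])*k: cv2.circle(f,tuple(int(i) for i in u),2,(0,0,255),-1)
    w=(639-.0,116.0); 
    for u in (proj(p,box(*w,7.9,12,64,56,80))-[c-.5,a-.5])*k: cv2.circle(f,tuple(int(i) for i in u),2,(255,0,255),-1)
    T.append(f)
H=max(f.shape[0] for f in T); cv2.imwrite('pics/w5.png',np.hstack([cv2.copyMakeBorder(f,0,H-f.shape[0],0,0,0) for f in T]))
E
```

```text
[642.85410286  76.0289768  132.55625969] [-1.79983973e+02 -2.75937956e-02  9.79074576e+01] [-0.06840487 -0.29539057 -1.75797367] [-0.02637472 -0.12710846 -0.00783819]
```

View pics/w5.png

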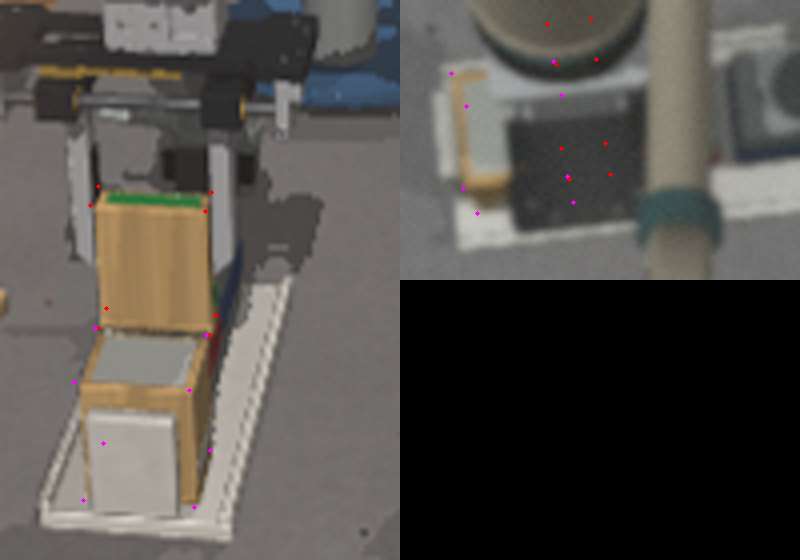

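>>> servo_tool:
  moves: "-0.15 0 0 0;-0.15 0 0.3 0;-0.15 0 0.4 0;-0.15 0 0.4 0;-0.15 0 0.4 0"

```text
time_s: 17.98
ee_pos: [643.1, 74.2, 129.0]
ee_rot: [180.0, 0.0, 97.9]
wrist_force: [0.7, -0.2, -2.0]
width: 64.4
finger_force: 30.0
```

>>> servo_tool:
  moves: "0 0 0.1 0;0 0 0.2 0;0 0 0.2 0;0 0 0.2 0"

```text
time_s: 18.48
ee_pos: [643.2, 74.2, 127.5]
ee_rot: [180.0, 0.0, 97.9]
wrist_force: [-0.7, 0.3, 2.9]
width: 64.0
finger_force: 30.0
```

>>> servo_tool:
  moves: "0 0 -3 0;0 0 -6 0;0 -5 -6 0;0 -11 -6 0;0 -17 -6 0;0 -22 -6 0;0 -22 -6 0;0 -22 -6 0"

```text
time_s: 19.48
ee_pos: [426.2, 43.9, 187.3]
ee_rot: [179.9, 0.0, 97.9]
wrist_force: [1.1, 0.1, -1.4]
width: 64.1
finger_force: 30.0
```

```bash
python3 - <<'E'
from rk import *
Q={n:env.grab_frame(n) for n in('top','side')}
N={(n,t):env.outline_of(Q[n],t) for n in Q for t in('packer_white','packer_green','tin_narrow')}
pickle.dump((Q,N),open('s1.pkl','wb'))
for k,r in N.items(): print(k,[(q['confidence'],q['location'],int(q['mask'].sum())) for q in r[:2]])
r=fitbox([(Q[v],N[v,'packer_white'][0]['mask']) for v in('top',)],[639,116,8,12],(64,56,80)); print(r.x.round(1),r.fun)
# rack-axis strips of the top image at z=92 plane (x_r = -15..15), 1mm per pixel
p=Q['top']; v=[636.1,143.2,np.radians(7.9),0,0,0]
ys=np.arange(25,-165,-1.); xs=np.arange(60,-60,-1.)
G=np.array([[(x,y,90) for y in ys] for x in xs]).reshape(-1,3)
uv=proj(p,world(v,G)).astype(np.float32).reshape(len(xs),len(ys),2)
im=cv2.remap(p['frame'],uv[...,0],uv[...,1],cv2.INTER_CUBIC)
pr=im[40:75].mean(0).round().astype(int)
for y,c in list(zip(ys,pr.tolist()))[5:130]: print(int(y),*c,end=' | ')
cv2.imwrite('pics/w6.png',cv2.resize(im[:,:,::-1],None,fx=4,fy=4))
E
```

```text
('top', 'packer_white') [(0.82, [226.7, 295.3], 913)]
('top', 'packer_green') []
('top', 'tin_narrow') [(0.89, [218.4, 333.5], 826)]
('side', 'packer_white') [(0.48, [217.8, 387.3], 1101), (0.24, [227.7, 299.4], 365)]
('side', 'packer_green') [(0.78, [218.6, 387.0], 1077), (0.57, [262.0, 291.8], 772)]
('side', 'tin_narrow') [(0.6, [247.7, 294.7], 457)]
[645.1 118.8   8.8 -12.6] 0.03296111933270551
20 101 100 100 | 19 101 100 99 | 18 101 100 99 | 17 102 101 100 | 16 103 103 101 | 15 107 107 106 | 14 116 116 114 | 13 128 128 125 | 12 143 142 138 | 11 155 155 150 | 10 164 164 158 | 9 168 168 161 | 8 167 167 161 | 7 165 165 158 | 6 160 160 154 | 5 155 154 148 | 4 150 148 140 | 3 145 141 130 | 2 144 135 119 | 1 148 133 110 | 0 154 135 104 | -1 160 138 104 | -2 165 144 110 | -3 168 150 120 | -4 168 155 132 | -5 167 160 142 | -6 165 163 151 | -7 164 165 155 | -8 164 167 159 | -9 164 167 160 | -10 163 167 161 | -11 163 167 160 | -12 163 167 160 | -13 163 167 160 | -14 163 167 160 | -15 163 167 160 | -16 163 166 160 | -17 163 166 160 | -18 163 166 160 | -19 163 166 160 | -20 164 167 160 | -21
[... 762 characters left out ...]
 -64 107 106 101 | -65 107 106 101 | -66 106 106 101 | -67 106 105 101 | -68 105 105 100 | -69 105 104 100 | -70 105 103 99 | -71 105 104 99 | -72 104 104 99 | -73 104 104 99 | -74 104 104 99 | -75 104 103 99 | -76 103 102 98 | -77 103 102 98 | -78 104 103 99 | -79 105 105 101 | -80 108 108 104 | -81 111 112 108 | -82 114 116 113 | -83 116 118 117 | -84 116 120 118 | -85 116 120 118 | -86 115 120 118 | -87 114 118 116 | -88 112 116 114 | -89 110 115 112 | -90 109 113 111 | -91 106 111 108 | -92 103 107 105 | -93 99 103 101 | -94 94 98 96 | -95 90 93 91 | -96 86 89 87 | -97 83 85 83 | -98 81 82 81 | -99 78 79 78 | -100 76 77 76 | -101 75 75 75 | -102 73 74 73 | -103 72 73 72 | -104 71 72 71 |
```

View pics/w6.png

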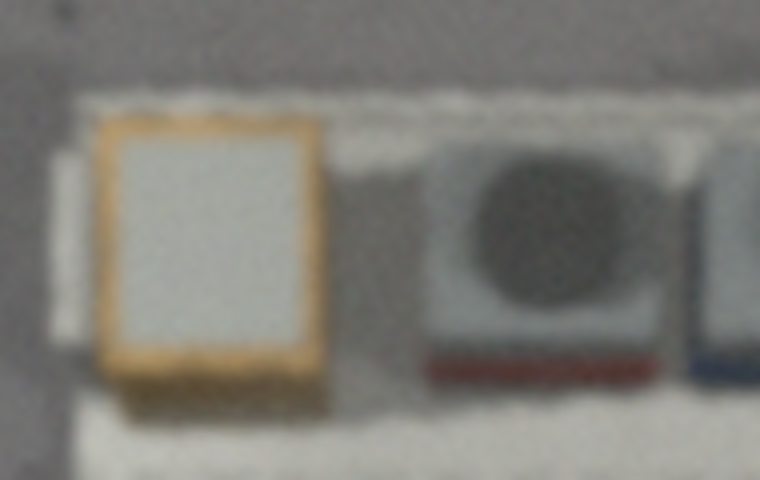

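```bash
python3 - <<'E'
from h import *
Q,N=pickle.load(open('s1.pkl','rb')); p=Q['side']; o=env.get_obs()
m=N['side','packer_green'][0]['mask']; X=box(*o['ee_pos'][:2],7.9,o['ee_pos'][2]-41.3,64,22,80)
h=cv2.resize(hullmask(p,X),(640,480),interpolation=cv2.INTER_NEAREST)>0
for a in (m,h): 
    r,c=np.where(a); print(r.min(),r.max(),c.min(),c.max(),a.sum())
U=up(m)>.5
for fz in (0,1):
    def f(q):
        z=q[2] if fz else o['ee_pos'][2]-41.3
        h=hullmask(p,box(q[0],q[1],7.9,z,64,22,80))>0; return 1-(h&U).sum()/(h|U).sum()
    r=minimize(f,[426,44,146],method='Nelder-Mead',options=dict(initial_simplex=[[426,44,146],[434,44,146],[426,52,146],[426,44,154]])); print(r.x,r.fun)
print(o['ee_pos'],o['ft_torque'])
go(643.5,77.3,155,97.9)
E
```

```text
201 236 373 404 1077
200 238 373 404 1148
[425.19281212  41.09781231 152.25564738] 0.07121129820749594
[429.24368794  12.07113609 128.23693944] 0.05507279088139039
[425.62157849  43.97001333 186.67584361] [-0.029525   -0.10958347 -0.00982321]
cm 0.3 22.04 3.17 rad 0.0 at [425.6  44.  186.7] [-180.    -0.    97.9] 19.875
```

>>> servo_tool:
  moves: "0.3 6 0 0;0.3 12 0 0;0.3 18 0 0;0.3 22 0 0;0.3 22 0 0;0.3 22 3 0;0.3 22 5 0;0.3 22 5.3 0;0.3 22 5.3 0;0.3 22 5.3 0"

```text
time_s: 21.12
ee_pos: [643.2, 77.1, 135.3]
ee_rot: [179.9, 0.0, 97.9]
wrist_force: [0.5, 0.5, 0.1]
width: 63.6
finger_force: 30.0
```

```bash
python3 - <<'E'
from h import *
go(643.5,77.3,128,97.9); o=env.get_obs(); print(o['wrist_force'],o['ft_torque'])
E
```

```text
cm 0.01 0.03 0.73 rad 0.0 at [643.2  77.1 135.3] [179.9   0.   97.9] 21.125
[0.46726134 0.50636252 0.05989891] [ 0.00152408 -0.01773916 -0.00547757]
```

>>> servo_tool:
  moves: "0.05 0 0.3 0;0.05 0 0.6 0;0.05 0 0.85 0;0.05 0 0.85 0;0.05 0 0.85 0"

```text
time_s: 21.75
ee_pos: [644.1, 75.6, 128.0]
ee_rot: [179.8, 0.3, 97.9]
wrist_force: [-0.8, -5.1, 9.1]
width: 64.1
finger_force: 30.0
```

```bash
python3 - <<'E'
from h import *
o=env.get_obs(); print(o['ee_pos'],o['wrist_force'],o['ft_torque'])
E
```

```text
[644.0546292   75.58132525 127.97742305] [-0.81345579 -5.11073806  9.05282898] [-0.85123048  0.13633681  0.0542759 ]
```

>>> servo_tool:
  moves: "0 0 -2 0;0 0 -4 0;0 -5 -4 0;3 -10 -4 0;6 -14 -4 0;8.5 -15.5 -2 0;8.5 -15.5 2 0;8.5 -15.5 5 0;8.5 -15.5 7.5 0;8.5 -15.5 7.5 0"

```text
time_s: 23.0
ee_pos: [475.6, 140.3, 48.9]
ee_rot: [-179.8, 0.0, 97.9]
wrist_force: [-0.5, 0.9, -0.4]
width: 63.9
finger_force: 30.0
```

```bash
python3 - <<'E'
from h import *
go(480,140,43,97.9); o=env.get_obs(); print(o['wrist_force'],o['ft_torque'])
E
```

```text
cm -0.09 0.43 0.59 rad 0.0 at [475.6 140.3  48.9] [-179.8    0.    97.9] 23.0
[-0.49644171  0.87644625 -0.36551632] [-0.02932758 -0.1137231   0.0107561 ]
```

>>> servo_tool:
  moves: "0 0 0.4 0;0 0 0.7 0;0 0 0.7 0"

```text
time_s: 23.38
ee_pos: [477.7, 140.5, 43.9]
ee_rot: [179.9, 0.0, 97.9]
wrist_force: [0.6, 0.2, -0.7]
width: 63.6
finger_force: 30.0
```

>>> servo_tool:
  moves: "0 0 0.15 0;0 0 0.3 0;0 0 0.3 0"

```text
time_s: 23.75
ee_pos: [477.3, 140.5, 40.4]
ee_rot: [-180.0, 0.0, 97.9]
wrist_force: [0.4, 0.1, -0.8]
width: 63.5
finger_force: 30.0
```

>>> servo_tool:
  moves: "0 0 0.15 0;0 0 0.3 0;0 0 0.3 0"

```text
time_s: 24.12
ee_pos: [477.4, 140.5, 40.0]
ee_rot: [180.0, 0.0, 97.9]
wrist_force: [-5.3, -0.8, 19.7]
width: 63.8
finger_force: 30.0
```

>>> servo_tool:
  moves: "0 0 0.1 0;0 0 0.2 0;0 0 0.2 0"

```text
time_s: 24.5
ee_pos: [477.3, 140.6, 39.9]
ee_rot: [179.9, 0.0, 97.9]
wrist_force: [-7.8, -1.7, 33.8]
width: 63.7
finger_force: 30.0
```

>>> servo_tool:
  moves: "0 0 -0.5 0;0 0 -0.5 0;0 0 -0.5 0;0 0 -3 0;0 0 -6 0.15;0 0 -6 0.33;0 0 -6 0.51;0 0 -6 0.69;0 0 -6 0.87;0 0 -6 1.05;0 0 -6 1.23;0 0 -6 1.41;0 0 -6 1.571;0 0 -6 1.571;0 0 -3 1.571;0 0 -0.5 1.571;0 0 -0.5 1.571"
  jaw: 1

```text
time_s: 26.62
ee_pos: [475.5, 140.2, 38.7]
ee_rot: [180.0, 0.3, 8.0]
wrist_force: [-0.7, 0.1, 0.3]
width: 94.0
finger_force: 0.0
```

>>> servo_tool:
  moves: "0 0 0 0;0 0 0 0;0 0 0 0;0 0 0 0;0 0 0 0;0 0 0 0;0 0 0 0;0 0 0 0"
  jaw: 0

```text
time_s: 27.62
ee_pos: [477.4, 140.5, 40.4]
ee_rot: [180.0, 0.0, 7.9]
wrist_force: [0.9, 0.6, -0.2]
width: 22.0
finger_force: 30.0
```

>>> servo_tool:
  moves: "0 0 0 0;0 0 0 0;0 0 0 0;0 0 -3 0;0 0 -6 -0.15;0 0 -6 -0.33;0 0 -6 -0.51;0 0 -6 -0.69;0 0 -6 -0.87;0 0 -6 -1.05;0 0 -6 -1.23;0 0 -6 -1.41;0 0 -6 -1.571;0 0 -6 -1.571;0 0 -3 -1.571;0 0 0 -1.571;0 0 1.2 -1.571;0 0 1.2 -1.571"
  jaw: 1

```text
time_s: 29.88
ee_pos: [477.0, 140.4, 28.0]
ee_rot: [-179.9, 0.0, 97.8]
wrist_force: [0.0, 0.6, 0.7]
width: 93.9
finger_force: 0.0
```

>>> servo_tool:
  moves: "0 0 0 0;0 0 0 0;0 0 0 0;0 0 0 0;0 0 0 0;0 0 0 0"
  jaw: 0.4

```text
time_s: 30.62
ee_pos: [477.7, 140.6, 29.0]
ee_rot: [180.0, 0.0, 97.9]
wrist_force: [-1.4, -0.4, 6.9]
width: 63.9
finger_force: 30.0
```

>>> servo_tool:
  moves: "0 0 -4 0;0 0 -9 0;0 0 -12.5 0;0 0 -12.5 0"

```text
time_s: 31.12
ee_pos: [479.2, 140.8, 155.6]
ee_rot: [179.7, 0.0, 97.9]
wrist_force: [-0.2, 0.4, -1.1]
width: 64.1
finger_force: 30.0
```

```bash
python3 - <<'E'
from h import *
go(643.5,76.5,152,97.9)
E
```

```text
cm -8.63 15.39 0.36 rad 0.0 at [479.2 140.8 155.6] [179.7   0.   97.9] 31.125
```

>>> servo_tool:
  moves: "-3 5 0 0;-6 10.5 0 0;-8.6 15.4 0 0;-8.6 15.4 0 0;-8.6 15.4 0.5 0;-8.6 15.4 2 0;-8.6 15.4 2.8 0;-8.6 15.4 2.8 0;-8.6 15.4 2.8 0;-8.6 15.4 2.8 0"

```text
time_s: 32.38
ee_pos: [642.1, 76.6, 126.1]
ee_rot: [179.9, 0.0, 97.9]
wrist_force: [0.3, -0.5, -0.4]
width: 64.4
finger_force: 30.0
```

>>> servo_tool:
  moves: "0 0 0.3 0;0 0 0.6 0;0 0 0.8 0;0 0 0.8 0;0 0 0.8 0"

```text
time_s: 33.0
ee_pos: [641.8, 76.5, 117.4]
ee_rot: [-180.0, 0.0, 97.9]
wrist_force: [0.0, -0.5, -0.1]
width: 63.9
finger_force: 30.0
```

Bottom at about 88 with no contact; continue gently.

>>> servo_tool:
  moves: "0 0 0.2 0;0 0 0.4 0;0 0 0.4 0;0 0 0.4 0"

```text
time_s: 33.5
ee_pos: [641.7, 76.5, 113.4]
ee_rot: [-180.0, 0.0, 97.9]
wrist_force: [-0.3, -1.6, -1.0]
width: 64.0
finger_force: 30.0
```

>>> servo_tool:
  moves: "0 0 0.2 0;0 0 0.4 0;0 0 0.4 0;0 0 0.4 0"

```text
time_s: 34.0
ee_pos: [641.7, 76.5, 109.5]
ee_rot: [180.0, 0.0, 97.9]
wrist_force: [0.2, -0.5, -0.8]
width: 63.7
finger_force: 30.0
```

>>> servo_tool:
  moves: "0 0 0.5 0;0 0 1 0;0 0 1.5 0;0 0 2 0;0 0 2 0"

```text
time_s: 34.62
ee_pos: [641.3, 76.5, 88.8]
ee_rot: [-179.9, -0.0, 97.9]
wrist_force: [-0.6, 0.1, -0.4]
width: 63.9
finger_force: 30.0
```

>>> servo_tool:
  moves: "0 0 0.7 0;0 0 1.4 0;0 0 2.1 0;0 0 2.8 0;0 0 3.5 0;0 0 4 0;0 0 4 0"

```text
time_s: 35.5
ee_pos: [641.4, 76.5, 48.9]
ee_rot: [-179.9, -0.0, 97.9]
wrist_force: [0.5, 0.2, -1.2]
width: 63.8
finger_force: 30.0
```

>>> servo_tool:
  moves: "0 0 0.3 0;0 0 0.6 0;0 0 0.8 0;0 0 0.8 0"

```text
time_s: 36.0
ee_pos: [641.6, 76.5, 41.3]
ee_rot: [-180.0, 0.0, 97.9]
wrist_force: [1.0, -0.4, -0.3]
width: 63.8
finger_force: 30.0
```

>>> servo_tool:
  moves: "0 0 0.1 0;0 0 0.2 0;0 0 0.2 0"

```text
time_s: 36.38
ee_pos: [641.9, 76.5, 41.0]
ee_rot: [179.9, 0.0, 97.9]
wrist_force: [-0.9, 0.3, 6.9]
width: 63.7
finger_force: 30.0
```

>>> servo_tool:
  moves: "0 0 0 0;0 0 0 0;0 0 0 0;0 0 0 0;0 0 -4 0;0 0 -9 0;0 0 -12 0;0 -5 -12 0;0 -11 -12 0;0 -17 -12 0;0 -25 -12 0;0 -25 -12 0;0 -25 -12 0"
  jaw: 1

```text
time_s: 38.0
ee_pos: [394.2, 42.1, 160.0]
ee_rot: [179.9, 0.0, 97.9]
wrist_force: [1.0, -0.1, -0.2]
width: 94.0
finger_force: 0.0
```

```bash
python3 - <<'E'
from h import *
p=env.grab_frame('top'); v=[636.1,143.2,np.radians(7.9)]
from rk import world
ys=np.arange(10,-95,-1.); xs=np.arange(60,-60,-1.)
G=np.array([[(x,y,92) for y in ys] for x in xs]).reshape(-1,3)
uv=proj(p,world(v+[0,0,0],G)).astype(np.float32).reshape(len(xs),len(ys),2)
im=cv2.remap(p['frame'],uv[...,0],uv[...,1],cv2.INTER_CUBIC)
pr=im[40:75].mean(0).round().astype(int)
for y,c in list(zip(ys,pr.tolist()))[::2]: print(int(y),*c,end=' | ')
q=env.grab_frame('side'); 
for n,f in(('top',p),('side',q)):
  for t in('packer_green','packer_white','packer_orange','packer_black'): print(n,t,[(r['confidence'],r['location'],int(r['mask'].sum())) for r in env.outline_of(f,t)[:2]])
cv2.imwrite('pics/w7.png',np.hstack([cv2.resize(im[:,:,::-1],(400,457)),cv2.resize(q['frame'][190:310,240:345,::-1],(400,457),interpolation=cv2.INTER_CUBIC)]))
E
```

```text
10 164 164 158 | 8 168 168 161 | 6 161 162 155 | 4 151 150 142 | 2 145 137 122 | 0 154 135 106 | -2 166 144 109 | -4 168 155 130 | -6 166 164 150 | -8 165 167 160 | -10 164 168 161 | -12 163 167 161 | -14 164 168 161 | -16 164 168 161 | -18 164 167 161 | -20 163 167 160 | -22 164 168 161 | -24 164 168 161 | -26 164 168 161 | -28 164 168 161 | -30 163 167 161 | -32 164 167 160 | -34 163 167 160 | -36 163 167 160 | -38 163 166 160 | -40 163 166 159 | -42 163 166 159 | -44 162 165 159 | -46 161 164 157 | -48 163 162 150 | -50 163 153 132 | -52 158 139 108 | -54 147 125 90 | -56 147 124 86 | -58 150 130 89 | -60 135 132 86 | -62 103 129 79 | -64 74 125 72 | -66 62 124 71 | -68 61 124 71 | -70 76 126 73 | -72 107 129 79 | -74 134 130 85 | -76 138 122 86 | -78 123 110 89 | -80 112 108 99 | -82 114 115 113 | -84 117 121 119 | -86 115 120 118 | -88 113 118 115 | -90 111 114 112 | -92 104 107 105 | -94 95 97 95 | top packer_green [(0.66, [224.3, 315.1], 352)]
top packer_white [(0.82, [223.5, 295.2], 895)]
top packer_orange [(0.68, [223.3, 294.7], 922)]
top packer_black [(0.6, [306.0, 375.5], 475)]
side packer_green [(0.47, [253.1, 293.3], 156)]
side packer_white [(0.81, [264.7, 292.4], 761)]
side packer_orange [(0.8, [274.0, 376.0], 1037), (0.49, [273.8, 292.2], 2119)]
side packer_black [(0.88, [245.6, 382.3], 871)]
```

```bash
python3 - <<'E'
from h import *
P,_=pickle.load(open('s0.pkl','rb')); q=env.grab_frame('side')
for f in (P['side']['frame'],q['frame']):
    g=f.astype(int)[225:300,350:410]; o=(g[...,0]>190)&(g[...,1]<130)&(g[...,2]<80); k=g.max(2)<50
    print([(m.sum(),np.argwhere(m).mean(0).round(1)) for m in (o,k)])
print(env.finish_job(), env.get_obs()['time_s'])
E
```

```text
[(np.int64(0), array([nan, nan])), (np.int64(117), array([13.3, 32.7]))]
[(np.int64(0), array([nan, nan])), (np.int64(117), array([13.3, 32.4]))]
the job is handed in; nothing more can be done
the job is handed in; nothing more can be done<stdin>:5: RuntimeWarning: Mean of empty slice.
  ret = um.true_divide(
```

The white and green packers (56 + 22 = 78 mm) now stand side by side in the 82 mm bay next to the narrow red tin, fully down on the rack floor, and the job was handed in at about 38 s; the black spare did not move, but my last check that the orange one hadn't either found no pixels, and I did not re-check the bowl or tongs, though the arm stayed clear of all three.

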